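# Hang the desk tray on the two pins of its stand

### The arm

A 6-joint arm with a two-finger parallel gripper is mounted at the origin on a cart in front of the work surface, level with it; the furniture and walls round the work are solid. World frame = base frame: x ahead of the robot, y to its left, z up, the work surface at z = 0. Lengths are in m, angles in rad, forces in N, time in s.
With the tool pointing down it reaches from about 0.25 to 0.725 m from the base axis. Payload 4 kg.
Tool frame: the origin (TCP) lies midway between the tips of the shut fingers; the grasp point (between the pads) lies 19 mm behind it; z points along the fingers, y is the line along which they close (so a half turn about z gives the same grasp; the last joint's range is limited). The gripper opens to 85 mm and grips with 20 to 120 N. Pads are 22 mm wide; open, the fingers measure 114 mm over their backs; the gripper's body (76 mm by 85 mm) begins 54 mm behind the grasp point. The pads swing forward as they close: fully open they stand 13 mm farther back than shut.
Start: joints at [-1.145, 0.241, 0.005, 1.335, 0, 1.571], TCP at [0.207, -0.455, 0.231] pointing down, gripper open.
Joint ranges: [-2.72, 2.72], [-1.05, 1.87], [-1.09, 1.28], [-1.99, 2.15], [-1.42, 1.44], [-3.14, 3.14]. Speed limits (rad/s): [2.79, 2.79, 3.14, 3.14, 3.14, 3.14].

### API

Orientations are given as a unit quaternion [x, y, z, w].
In Python, from workcell import bot gives the robot as it stands. The module is installed in compiled form; this text tells all that it offers.
- The arm moves only by the tool jog_arm, never from a script. Its argument "deltas" is a list of rows, each an object with "fingers": the opening, from 0 (shut) to 1 (fully open); "delta_pos": the shift along the tool's x, y, z normalised to -1 to 1, where 1 is 300 mm, a list of three; "yaw": the turn about the tool's z normalised to -1 to 1, where 1 is pi/4 rad. A call has 1 to 12 rows; each row is the pose to reach, as a shift and turn from the pose commanded when the call began, along the tool's axes at that moment; what a row does not reach only later rows make up. A row lasts 1/10 s, in which the tool goes at most 50 mm and 8.59 degrees, less where a joint would pass 70% of its speed; a pose out of reach is approached as far as the arm can. A call with a number of a shift or a turn outside -1 to 1 is refused whole. A call with a gripper value outside its range is refused whole. The fingers move at their own pace and stop on an object; the grip force is fixed at half the most. Time passes only in rows, so rows that repeat a pose let the fingers close. It gives the time, the measured TCP pose, the force, the opening and the grip force at its end, in the units of the state.
- bot.get_obs(): the state, without advancing time (a new reading comes with each control period).
- bot.camera(name): name is "scene" or "top" or "wrist"; returns a dict with "image" (384x512x3 uint8, red, green, blue), "range_z" (384x512 float32, m along the optical axis (not along the pixel's ray), 0 where there is no reading), "fx", "fy", "cx", "cy" (pixels), "rvec" (rotation vector, rad) and "tvec" (3), from world to camera coordinates, as OpenCV has them. Camera axes: x right, y down, z forward; pixel columns grow to the right and rows downward; lengths in m; the calibration is good to about 2 mm. The wrist camera is an equidistant fisheye: a pixel r from the principal point sees the ray r / f radians off the axis. A picture is of the moment at which its call begins.
- bot.job_done(): hands the job in; it is judged then, once.
The state is a dict: "clock": time; "joint_pos": joint angles; "joint_vel": joint speeds; "tau": joint torques, N m; "eef_pos": TCP position; "tool_rot": TCP orientation; "ft_force": force on the tool from outside, world axes, zero at the start; "ft_torque": the same for the moment, N m; "grip_width": finger opening in m; "grasp_force": force on a finger pad.
Only numpy, scipy, OpenCV 4.12 (cv2) and the standard library are available. Lean on these libraries where they do the work, as an engineer would, in place of code of your own. Each camera call takes 0.05 s, during which the arm holds its last target. There are 200 camera calls.

### The job

Pick up the grey desk tray and hang it on the desk stand: both holes in its back plate go over the two pins together, and the back plate goes fully home against the rail. The rail has been clamped at a new height, so feel for the pins gently and do not force anything; leave the tray hanging there by itself, level, and leave the things around it alone.

Things in the scene. Friction and masses are not known exactly. Their poses are not given: they have to be found in the camera images.
- tray: Grey plastic open-topped desk tray, 0.18 to 0.35 kg, standing upright on the table. Origin: underside, mid-width; x to its back, y to its left, z up. Box 52 mm high, 110 mm wide, from x = -27 mm to the back plate; walls 4 mm, one divider at y = 18 mm. Back plate upright, 8 mm thick (x = 17 to 25 mm, 25 being its flat rear face), 110 mm wide, 112 mm high.
- tray_holes (a point): Point in the tray's rear face midway between its two holes (tray frame 25, 0, 72 mm); axes as the tray's. The two round through holes, 9.5 mm in diameter, lie 35 mm to either side of it along y; their axes run along x.
- tray_grip (a point): Middle of the top edge of the tray's back plate (tray frame 21, 0, 112 mm). The bare top 20 mm of the plate here is the place to pinch from above, one finger before and one behind the 8 mm plate.
- stand: Fixed desk stand. Origin on the table under the rail's front face, mid-width; x into the stand (away from the robot), y to its left, z up. Wooden base 14 mm high, x -80 to 36, y -85 to 85 mm; wooden panel up to z = 99 mm, 110 mm wide, front face at x = 2 mm; two upright 10 mm rods at x = 8, y = -72 and 72 mm, 172 mm high, that carry the rail.
- stand_mid (a point): Fixed point of the stand in the plane of the rail's front face, mid-width, 128 mm up; axes as the stand's. The aluminium rail (16 mm high, 166 mm wide, reaching 14 mm back in x from this plane) is clamped with its middle anywhere from 18 mm below to 18 mm above this point: its height is NOT measured, feel or look for it. It holds under allowed forces; above it is room for a finger.
- eraser: Bystander: small white eraser in a card sleeve, 20 x 43 x 12 mm; origin under its centre. Leave it alone.
- ink_pot: Bystander: blue pot, 61 mm across and 40 mm high; origin under its centre. Leave it alone.
- date_stamp: Bystander: black date stamp, 52 x 88 x 46 mm; origin under its centre. Leave it alone.
- pin_tips_nominal (a point): Midway between the pin tips if the rail stood at stand_mid (truly up to 18 mm off in height). The two pins, 6 mm thick, 22 mm long, round-tipped, stick out of the rail's front face at its mid-height, y = -35 and 35 mm, and slope up 8 degrees to their tips: the tray goes on towards +x and 8 degrees downward until its rear face meets the rail. Over 30 N from the tray (60 N from the robot) bends it.

How it is judged:
By the outcome, as a careful person would: the job done as asked, in the order asked, and still so for the second after the job is handed in, with the robot touching nothing.
It also fails if it takes over 51 s, if anything falls off the work surface, if the arm or the gripper's body presses on something with over 40 N, if the wrist force passes 120 N, or if a joint passes its speed limit or range.

## Working session

There is one attempt and no reset: what is moved stays moved. The work goes in short steps, Python scripts to look and compute and a tool call to move; the robot and the scene stay as the last step left them, time stands still between calls to the robot, and variables do not carry over. Pictures are saved under pics/ and viewed, at most 10 in all, crops included, and the job is handed in when it is done.

Besides the shell and the picture viewer there is one more tool, called as a command line: name --argument value ..., lists and objects as JSON in quotes. jog_arm: Moves the arm, as the interface text tells. Scaled input: -1 to 1 covers 300 mm each way for a shift and pi/4 rad each way for a turn. Its arguments: {"type":"object","properties":{"deltas":{"type":"array","items":{"type":"object","properties":{"fingers":{"type":"number"},"delta_pos":{"type":"array","items":{"type":"number"}},"yaw":{"type":"number"}}}}},"required":["deltas"]}

```bash
mkdir -p pics
cat > h.py <<'E'
import numpy as np, cv2
from workcell import bot
def cam(n):
    c=bot.camera(n); R=cv2.Rodrigues(np.array(c['rvec'],float))[0]; c['R']=R; c['t']=np.array(c['tvec'],float).ravel(); return c
def cloud(c):
    v,u=np.mgrid[:384,:512]; z=c['range_z']
    P=np.stack([(u-c['cx'])/c['fx']*z,(v-c['cy'])/c['fy']*z,z],-1)
    W=(P-c['t'])@c['R']; W[z<=0]=np.nan; return W
def save(c,n): cv2.imwrite('pics/'+n,c['image'][:,:,::-1])
E
python3 - <<'E'
from h import *
o=bot.get_obs(); print({k:np.round(v,3) for k,v in o.items()})
for n in('scene','top'):
    c=cam(n); save(c,n+'0.png'); W=cloud(c); np.save(n+'.npy',W); np.save(n+'_img.npy',c['image'])
    print(n,c['fx'],c['cx'],-c['R'].T@c['t'],c['R'][2])
a=cv2.imread('pics/scene0.png');b=cv2.imread('pics/top0.png');cv2.imwrite('pics/both.png',cv2.resize(np.vstack([a,b]),(448,600)) if 0 else np.vstack([a,b])[:,:])
E
```

```text
{'clock': np.float64(0.0), 'joint_pos': array([-1.145,  0.241,  0.004,  1.335, -0.   ,  1.571]), 'joint_vel': array([-0.002, -0.001, -0.001, -0.   ,  0.   , -0.001]), 'tau': array([ 1.0000e-03, -3.7232e+01,  2.5240e+01,  1.7000e-02, -0.0000e+00,
       -0.0000e+00]), 'eef_pos': array([ 0.206, -0.455,  0.23 ]), 'tool_rot': array([ 0.977,  0.211, -0.   , -0.001]), 'ft_force': array([-0.419,  0.711,  0.217]), 'ft_torque': array([ 0.006, -0.013, -0.04 ]), 'grasp_force': np.float64(0.0), 'grip_width': np.float64(0.085)}
scene 487.05694160142946 259.7006190883197 [-0.27222274 -0.92533921  0.76153757] [ 0.62268871  0.57001038 -0.53604751]
top 408.19690037705794 253.2094795331199 [ 0.42283435 -0.19852921  1.23785126] [ 0.08939148  0.00949452 -0.99595131]
```

View pics/scene0.png

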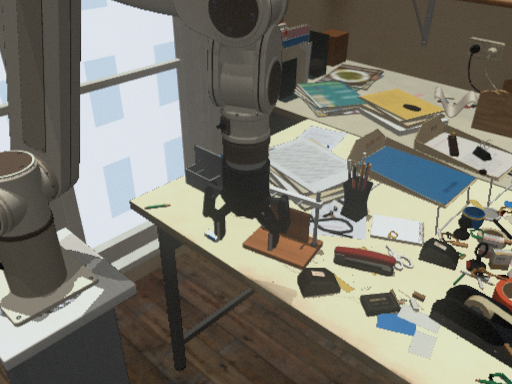

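View pics/top0.png

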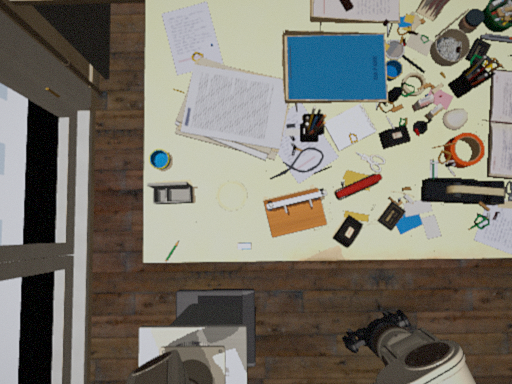

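The top view shows the tray at about (172,193), the ink pot at (160,159), the stand at (296,212) with the rail at (295,199), the eraser at (245,245), and the stamp probably at (348,232). Next I'll measure the tray and stand.

Run:
```python
from h import *
W=np.load('top.npy')
def box(n,u0,u1,v0,v1,zl,zh):
    P=W[v0:v1,u0:u1].reshape(-1,3); P=P[np.isfinite(P[:,0])&(P[:,2]>zl)&(P[:,2]<zh)]
    if len(P)<4: print(n,len(P));return
    r=cv2.minAreaRect(P[:,:2].astype(np.float32)*1000); print(n,len(P),'mean',P.mean(0).round(4),'z',np.percentile(P[:,2],[5,50,95]).round(4),'rect mm',np.round(r[0],1),np.round(r[1],1),round(r[2],1))
    d=P[:,:2]-P[:,:2].mean(0); e=np.linalg.svd(d,full_matrices=False)[2][0]; print('   axis deg',np.degrees(np.arctan2(e[1],e[0])).round(2))
box('tray plate',140,205,172,215,.09,.13)
box('tray all',140,205,172,215,.03,.13)
box('stand rail',255,340,180,245,.1,.165)
box('stand top rods',255,340,180,245,.165,.2)
box('stand base',255,340,180,245,.008,.02)
box('pot',145,177,145,171,.02,.06)
box('stamp',330,366,210,250,.01,.08)
box('eraser',235,256,238,252,.005,.03)
S=np.load('scene.npy')
for n,lo,hi,zl,zh in(('tray plate scene',(.3,.0),(.6,.2),.09,.125),):
    P=S.reshape(-1,3);m=np.isfinite(P[:,0])&(P[:,2]>zl)&(P[:,2]<zh)&(P[:,0]>.3)&(P[:,0]<.55)&(P[:,1]>-.1)&(P[:,1]<.2); P=P[m]; print(n,len(P),P.min(0) if len(P) else '',P.max(0) if len(P) else '')
```

```text
tray plate 155 mean [0.5633 0.0513 0.1097] z [0.0975 0.1113 0.1152] rect mm [563.9  53.2] [  8.6 111.8] 1.4
   axis deg 91.63
tray all 436 mean [0.5492 0.0516 0.0728] z [0.0353 0.0571 0.114 ] rect mm [541.9  52.4] [ 52.5 112.3] 1.4
   axis deg 93.05
stand rail 367 mean [ 0.5108 -0.3041  0.1431] z [0.1378 0.143  0.1475] rect mm [ 505.4 -306.4] [ 41.9 165.8] 12.6
   axis deg -77.27
stand top rods 20 mean [ 0.5133 -0.3047  0.1714] z [0.1693 0.1712 0.1734] rect mm [ 513.3 -305.2] [  8.1 151.3] 12.3
   axis deg 102.78
stand base 1768 mean [ 0.4764 -0.3137  0.0141] z [0.0102 0.0141 0.0182] rect mm [ 480.6 -321.4] [250.1 161.9] 86.3
   axis deg 101.45
pot 164 mean [0.6487 0.0937 0.0353] z [0.0227 0.0372 0.0425] rect mm [648.1  93.1] [59.3 59.8] 24.7
   axis deg 52.05
stamp 554 mean [ 0.4247 -0.4644  0.0339] z [0.0175 0.0369 0.0442] rect mm [ 425.9 -467.7] [52.9 87.5] 53.8
   axis deg 144.13
eraser 101 mean [ 0.3862 -0.1587  0.0118] z [0.0073 0.012  0.0157] rect mm [ 387.6 -163.3] [54.  32.8] 89.4
   axis deg -89.15
tray plate scene 0
```

jog_arm --deltas '[{"delta_pos": [0.9, -0.53, 0], "yaw": -0.75, "fingers": 1}, {"delta_pos": [0.9, -0.53, 0], "yaw": -0.75, "fingers": 1}, {"delta_pos": [0.9, -0.53, 0], "yaw": -0.75, "fingers": 1}, {"delta_pos": [0.9, -0.53, 0], "yaw": -0.75, "fingers": 1}, {"delta_pos": [0.9, -0.53, 0], "yaw": -0.75, "fingers": 1}, {"delta_pos": [0.9, -0.53, 0], "yaw": -0.75, "fingers": 1}, {"delta_pos": [0.9, -0.53, 0], "yaw": -0.75, "fingers": 1}, {"delta_pos": [0.9, -0.53, 0], "yaw": -0.75, "fingers": 1}, {"delta_pos": [0.9, -0.53, 0], "yaw": -0.75, "fingers": 1}]'

```text
clock: 1.0
eef_pos: [0.3864, -0.199, 0.231]
tool_rot: [0.874, 0.486, -0.0, -0.0]
ft_force: [-0.2, -0.3, 0.1]
grip_width: 0.0855
grasp_force: 0.0
```

```bash
cat >> h.py <<'E'
from scipy.spatial.transform import Rotation as Rn
def go(p,xdeg,show=True):
    "shift/yaw (normalised) from present pose to TCP p with tool x at heading xdeg"
    o=bot.get_obs(); R=Rn.from_quat(o['tool_rot']).as_matrix()
    d=R.T@(np.array(p)-o['eef_pos'])/.3
    h=np.degrees(np.arctan2(R[1,0],R[0,0])); y=-((xdeg-h+180)%360-180)/45
    print('t',o['clock'].round(2),'pos',o['eef_pos'].round(4),'head',h.round(2),'R2',R[:,2].round(4),'F',o['ft_force'].round(1),'T',o['ft_torque'].round(2),'w',round(float(o['grip_width']),4),'gf',o['grasp_force'].round(0),'\n  -> d',d.round(4),'yaw',round(y,4))
def wcloud(c):
    v,u=np.mgrid[:384,:512]; z=c['range_z']; a=u-c['cx'];b=v-c['cy'];r=np.hypot(a,b)+1e-9
    th=r/c['fx']; k=np.tan(th)/r; P=np.stack([a*k*z,b*k*z,z],-1); W=(P-c['t'])@c['R']; W[(z<=0)|(th>1.4)]=np.nan; return W
E
python3 -c "
from h import *
go([.564,.053,.2],91.5)"
```

```text
Traceback (most recent call last):
  File "h.py", line 16, in go
    print('t',o['clock'].round(2),'pos',o['eef_pos'].round(4),'head',h.round(2),'R2',R[:,2].round(4),'F',o['ft_force'].round(1),'T',o['ft_torque'].round(2),'w',round(float(o['grip_width']),4),'gf',o['grasp_force'].round(0),'\n  -> d',d.round(4),'yaw',round(y,4))
              ^^^^^^^^^^^^^^^^
AttributeError: 'float' object has no attribute 'round'
```

```bash
sed -i "s/o\['clock'\].round(2)/round(float(o['clock']),2)/; s/o\['grasp_force'\].round(0)/round(float(o['grasp_force']))/" h.py
python3 -c "
from h import *
go([.564,.053,.2],91.5)
c=cam('wrist');save(c,'w1.png');print(c['fx'],(-c['R'].T@c['t']).round(3),c['R'].round(2))
"
```

```text
t 1.0 pos [ 0.3864 -0.199   0.231 ] head 58.19 R2 [-1.e-03 -1.e-04 -1.e+00] F [-0.2 -0.3  0.1] T [ 0.01 -0.02  0.02] w 0.0855 gf 0 
  -> d [1.0258 0.0604 0.1026] yaw -0.7401
297.3186396354542 [ 0.425 -0.138  0.375] [[ 0.85 -0.53 -0.  ]
 [-0.51 -0.82  0.28]
 [-0.15 -0.24 -0.96]]
```

View pics/w1.png

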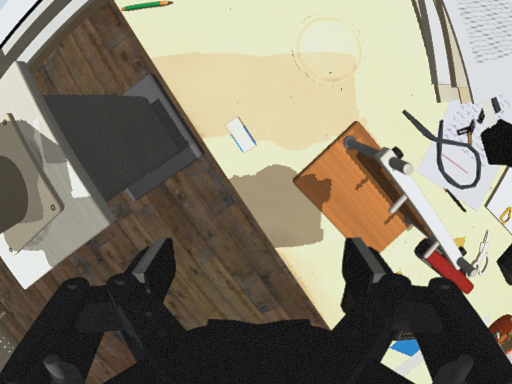

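The wrist view shows the stand base, with the rail running from (355,145) to (470,268), pins near (400,205) and (375,150), and the eraser at (241,134). I'll measure the rail from this range image.

```bash
cat > st.py <<'E'
from h import *
c=cam('wrist'); W=wcloud(c); P=W.reshape(-1,3); I=c['image'].reshape(-1,3)
m=np.isfinite(P[:,0])&(np.abs(P[:,0]-.5)<.12)&(np.abs(P[:,1]+.31)<.13)&(P[:,2]>.005)&(P[:,2]<.2); P=P[m]; I=I[m]
np.savez('stand.npz',P=P,I=I)
a=np.radians(12.6); o=np.array([.5055,-.3067])
ex=np.array([np.cos(a),np.sin(a)]); ey=np.array([-np.sin(a),np.cos(a)])
L=np.c_[(P[:,:2]-o)@ex,(P[:,:2]-o)@ey,P[:,2]]*1000
print(len(L))
base=L[(L[:,2]>9)&(L[:,2]<19)]; r=cv2.minAreaRect(base[:,:2].astype(np.float32)); print('base',base.min(0).round(1),base.max(0).round(1),np.median(base[:,2]),r)
rail=L[(L[:,2]>110)&(L[:,2]<165)&(np.abs(L[:,1])<83)&(L[:,0]>-2)]
print('rail n',len(rail)); 
top=rail[(rail[:,0]>3)&(rail[:,0]<11)&(np.abs(rail[:,1])<62)]
print('top z',np.percentile(top[:,2],[5,25,50,75,95]).round(1),len(top))
for y0 in range(-60,61,20):
    s=rail[(abs(rail[:,1]-y0)<10)]; 
    if len(s)>5: t=s[s[:,2]>np.median(top[:,2])-3]; print(y0,len(s),'x',np.percentile(t[:,0],[3,97]).round(1),'z',np.median(t[:,2]).round(1))
rods=L[(L[:,2]>165)]; 
for s in(-1,1):
    q=rods[rods[:,1]*s>0]; print('rod',len(q),q.mean(0).round(1) if len(q) else '')
for s in(-1,1):
    q=L[(L[:,0]<-4)&(L[:,0]>-30)&(np.abs(L[:,1]-35*s)<12)&(L[:,2]>105)]; print('pin',len(q))
    for x0 in range(-24,-4,4):
        t=q[(q[:,0]>=x0)&(q[:,0]<x0+4)]; 
        if len(t): print('  ',x0,len(t),t.mean(0).round(1),t[:,2].max().round(1))
E
python3 st.py
```

```text
12240
base [-140.5 -139.1    9. ] [104.3  86.8  19. ] 14.923226125164488 ((-4.624595642089844, -20.437088012695312), (224.5482177734375, 228.26571655273438), 77.41410827636719)
rail n 2407
top z [143.5 144.  144.5 144.9 145.5] 823
-60 328 x [ 1.8 16.1] z 145.0
-40 217 x [ 1.5 14.6] z 144.3
-20 231 x [ 1.5 14.6] z 144.4
0 266 x [ 1.7 14.5] z 144.5
20 295 x [ 1.5 14.6] z 144.4
40 342 x [ 1.5 14.5] z 144.4
60 256 x [ 1.2 13.6] z 144.4
rod 88 [  8.9 -68.7 170.4]
rod 155 [  8.5  74.5 171.4]
pin 90
   -24 1 [-20.4 -33.8 138.8] 138.8
   -20 22 [-18.  -32.7 140.4] 142.3
   -16 21 [-14.1 -32.2 140.5] 142.2
   -12 23 [ -9.9 -32.8 140.1] 142.0
   -8 23 [ -6.  -32.7 139. ] 141.1
pin 108
   -24 2 [-20.3  36.2 140.4] 140.7
   -20 26 [-17.9  37.1 140.8] 142.7
   -16 27 [-13.9  37.2 140.7] 142.9
   -12 26 [ -9.9  37.3 140.2] 141.8
   -8 27 [ -5.9  37.  139.9] 141.8
```

jog_arm --deltas '[{"delta_pos": [0.98, 0.06, 0], "yaw": -0.74, "fingers": 1}, {"delta_pos": [0.98, 0.06, 0], "yaw": -0.74, "fingers": 1}, {"delta_pos": [0.98, 0.06, 0], "yaw": -0.74, "fingers": 1}, {"delta_pos": [0.98, 0.06, 0], "yaw": -0.74, "fingers": 1}, {"delta_pos": [0.98, 0.06, 0], "yaw": -0.74, "fingers": 1}, {"delta_pos": [0.98, 0.06, 0], "yaw": -0.74, "fingers": 1}, {"delta_pos": [0.98, 0.06, 0], "yaw": -0.74, "fingers": 1}, {"delta_pos": [0.98, 0.06, 0], "yaw": -0.74, "fingers": 1}]'

```text
clock: 1.9
eef_pos: [0.5571, 0.0404, 0.2304]
tool_rot: [0.698, 0.716, -0.001, -0.0]
ft_force: [-0.7, 0.1, -0.3]
grip_width: 0.0853
grasp_force: 0.0
```

```bash
cat > tr.py <<'E'
from h import *
import sys
c=cam('wrist'); save(c,'w2.png'); W=wcloud(c); P=W.reshape(-1,3)
m=np.isfinite(P[:,0])&(np.abs(P[:,0]-.545)<.07)&(np.abs(P[:,1]-.053)<.08)&(P[:,2]>.02)&(P[:,2]<.13); P=P[m]*1000
top=P[(P[:,2]>108)]; r=cv2.minAreaRect(top[:,:2].astype(np.float32)); print('plate top',len(top),np.median(top,0).round(1),top.min(0).round(1),top.max(0).round(1),r)
rim=P[(P[:,2]>48)&(P[:,2]<56)]; print('rim',len(rim),rim.min(0).round(1),rim.max(0).round(1),cv2.minAreaRect(rim[:,:2].astype(np.float32)))
go([.564,.053,.2],91.5)
E
python3 tr.py
```

```text
plate top 1033 [565.7  57.7 113. ] [560.8  -1.8 111. ] [570.7 108.7 115.6] ((565.95361328125, 53.43687438964844), (7.387279033660889, 110.45475006103516), 1.6789181232452393)
rim 668 [516.6  -1.7  48. ] [562.6 107.7  55.4] ((539.1923828125, 53.12190628051758), (43.9487419128418, 109.09212493896484), 1.5567344427108765)
t 1.95 pos [0.5567 0.0397 0.2308] head 91.35 R2 [-1.5e-03 -6.0e-04 -1.0e+00] F [-0.6 -0.3  0.2] T [ 0.02  0.07 -0.02] w 0.0853 gf 0 
  -> d [0.0437 0.0255 0.1026] yaw -0.0033
```

jog_arm --deltas '[{"delta_pos": [0.046, 0.03, 0.15], "yaw": -0.006, "fingers": 1}, {"delta_pos": [0.046, 0.03, 0.3], "yaw": -0.006, "fingers": 1}, {"delta_pos": [0.046, 0.03, 0.38], "yaw": -0.006, "fingers": 1}, {"delta_pos": [0.046, 0.03, 0.43], "yaw": -0.006, "fingers": 1}, {"delta_pos": [0.046, 0.03, 0.48], "yaw": -0.006, "fingers": 1}, {"delta_pos": [0.046, 0.03, 0.48], "yaw": -0.006, "fingers": 1}, {"delta_pos": [0.046, 0.03, 0.48], "yaw": -0.006, "fingers": 1}]'

```text
clock: 2.65
eef_pos: [0.5655, 0.0535, 0.0879]
tool_rot: [0.697, 0.717, -0.0, -0.0]
ft_force: [-0.2, 0.1, 0.1]
grip_width: 0.0852
grasp_force: 0.0
```

```bash
python3 -c "
from h import *
go([.566,.0534,.087],91.6)
c=cam('wrist');save(c,'w3.png')"
```

```text
t 2.65 pos [0.5655 0.0535 0.0879] head 91.57 R2 [-2.e-04 -2.e-04 -1.e+00] F [-0.2  0.1  0.1] T [-0.    0.01 -0.01] w 0.0852 gf 0 
  -> d [-0.0003  0.0018  0.003 ] yaw -0.0007
```

View pics/w3.png

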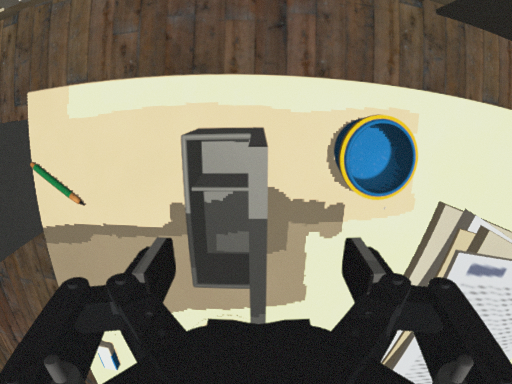

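The plate runs vertically at column 257, midway between the two fingers (160 and 365), with the pot well clear at (378,157). Closing now.

jog_arm --deltas '[{"delta_pos": [0, 0, 0.002], "yaw": 0, "fingers": 0}, {"delta_pos": [0, 0, 0.002], "yaw": 0, "fingers": 0}, {"delta_pos": [0, 0, 0.002], "yaw": 0, "fingers": 0}, {"delta_pos": [0, 0, 0.002], "yaw": 0, "fingers": 0}, {"delta_pos": [0, 0, 0.002], "yaw": 0, "fingers": 0}, {"delta_pos": [0, 0, 0.002], "yaw": 0, "fingers": 0}, {"delta_pos": [0, 0, 0.002], "yaw": 0, "fingers": 0}, {"delta_pos": [0, 0, 0.002], "yaw": 0, "fingers": 0}, {"delta_pos": [0, 0, 0.002], "yaw": 0, "fingers": 0}, {"delta_pos": [0, 0, 0.002], "yaw": 0, "fingers": 0}]'

```text
clock: 3.7
eef_pos: [0.5659, 0.0554, 0.0869]
tool_rot: [0.696, 0.718, 0.0, -0.0]
ft_force: [-1.6, 0.2, 3.1]
grip_width: 0.0068
grasp_force: 59.5
```

jog_arm --deltas '[{"delta_pos": [0, 0, -0.04], "yaw": 0, "fingers": 0}, {"delta_pos": [0, 0, -0.12], "yaw": 0, "fingers": 0}, {"delta_pos": [0, 0, -0.22], "yaw": 0, "fingers": 0}, {"delta_pos": [0, 0, -0.32], "yaw": 0, "fingers": 0}, {"delta_pos": [0, 0, -0.42], "yaw": 0, "fingers": 0}, {"delta_pos": [0, 0, -0.5], "yaw": 0, "fingers": 0}, {"delta_pos": [0, 0, -0.55], "yaw": 0, "fingers": 0}, {"delta_pos": [0, 0, -0.55], "yaw": 0, "fingers": 0}, {"delta_pos": [0, 0, -0.55], "yaw": 0, "fingers": 0}]'

```text
clock: 4.6
eef_pos: [0.5656, 0.0551, 0.2512]
tool_rot: [0.696, 0.718, -0.0, -0.0]
ft_force: [-0.6, -0.3, -3.8]
grip_width: 0.0063
grasp_force: 58.7
```

```bash
cat > inhand.py <<'E'
from h import *
c=cam('wrist'); o=bot.get_obs(); R=Rn.from_quat(o['tool_rot']).as_matrix()
T=(wcloud(c).reshape(-1,3)-o['eef_pos'])@R*1000   # tool frame mm
T=T[np.isfinite(T[:,0])]
def rep(n,q):
    print(n,len(q)); 
    if len(q)>5: print('   lo',np.percentile(q,2,axis=0).round(1),'med',np.median(q,0).round(1),'hi',np.percentile(q,98,axis=0).round(1))
top=T[(abs(T[:,1])<12)&(T[:,2]>-32)&(T[:,2]<-20)&(T[:,0]>14)&(T[:,0]<62)]; rep('top edge',top)
if len(top)>20:
    k=np.polyfit(top[:,0],top[:,2],1); print('slope z/x deg',np.degrees(np.arctan(k[0])).round(2),'z at0',k[1].round(2))
    k=np.polyfit(top[:,0],top[:,1],1); print('slope y/x deg',np.degrees(np.arctan(k[0])).round(2),'y0',k[1].round(2))
rim=T[(T[:,2]>28)&(T[:,2]<42)&(T[:,1]<0)&(T[:,1]>-60)&(abs(T[:,0])<65)]; rep('rim',rim)
if len(rim)>20:
    A=np.c_[rim[:,:2],np.ones(len(rim))]; print('rim plane',np.linalg.lstsq(A,rim[:,2],rcond=None)[0].round(4))
E
python3 inhand.py; python3 -c "
from h import *
go([.566,.0534,.25],91.6)"
```

```text
top edge 1785
   lo [ 14.9  -2.9 -28.1] med [ 35.7   0.8 -26.9] hi [ 53.3   4.9 -24.7]
slope z/x deg 0.79 z at0 -27.27
slope y/x deg 0.03 y0 0.98
rim 1896
   lo [-36.8 -46.6  32.1] med [ 19.  -43.1  34. ] hi [53.5 -5.3 41.4]
rim plane [-3.70000e-02  8.10000e-02  3.91445e+01]
t 4.65 pos [0.5651 0.0551 0.2504] head 91.71 R2 [-2.4e-03 -3.0e-04 -1.0e+00] F [-0.1 -0.5 -3.1] T [ 0.11 -0.04  0.02] w 0.0069 gf 59 
  -> d [-0.0056  0.0028  0.0013] yaw 0.0025
```

jog_arm --deltas '[{"delta_pos": [-0.04, -0.04, 0], "yaw": -0.02, "fingers": 0}, {"delta_pos": [-0.12, -0.12, 0], "yaw": -0.06, "fingers": 0}, {"delta_pos": [-0.22, -0.22, 0], "yaw": -0.1, "fingers": 0}, {"delta_pos": [-0.32, -0.32, 0], "yaw": -0.14, "fingers": 0}, {"delta_pos": [-0.42, -0.4, 0], "yaw": -0.18, "fingers": 0}, {"delta_pos": [-0.52, -0.45, 0], "yaw": -0.22, "fingers": 0}, {"delta_pos": [-0.58, -0.468, 0], "yaw": -0.242, "fingers": 0}, {"delta_pos": [-0.603, -0.468, 0], "yaw": -0.242, "fingers": 0}, {"delta_pos": [-0.603, -0.468, 0], "yaw": -0.242, "fingers": 0}]'

```text
clock: 5.55
eef_pos: [0.4305, -0.1302, 0.2507]
tool_rot: [0.626, 0.78, -0.0, -0.001]
ft_force: [0.2, 0.6, -3.1]
grip_width: 0.0069
grasp_force: 58.9
```

```bash
python3 -c "
from h import *
go([.446,-.316,.25],102.6)"
```

```text
t 5.55 pos [ 0.4305 -0.1302  0.2507] head 102.49 R2 [-1.5e-03  8.0e-04 -1.0e+00] F [ 0.2  0.6 -3.1] T [ 0.   -0.02  0.  ] w 0.0069 gf 59 
  -> d [-0.6158 -0.0834  0.0019] yaw -0.0025
```

jog_arm --deltas '[{"delta_pos": [-0.05, -0.01, 0], "yaw": 0, "fingers": 0}, {"delta_pos": [-0.15, -0.03, 0], "yaw": 0, "fingers": 0}, {"delta_pos": [-0.26, -0.05, 0], "yaw": 0, "fingers": 0}, {"delta_pos": [-0.37, -0.06, 0], "yaw": 0, "fingers": 0}, {"delta_pos": [-0.48, -0.08, 0], "yaw": 0, "fingers": 0}, {"delta_pos": [-0.57, -0.083, 0], "yaw": 0, "fingers": 0}, {"delta_pos": [-0.616, -0.083, 0], "yaw": 0, "fingers": 0}, {"delta_pos": [-0.616, -0.083, 0], "yaw": 0, "fingers": 0}, {"delta_pos": [-0.616, -0.083, 0], "yaw": 0, "fingers": 0}]'

```text
clock: 6.45
eef_pos: [0.4471, -0.3143, 0.251]
tool_rot: [0.625, 0.781, 0.0, -0.001]
ft_force: [0.1, 0.6, -2.6]
grip_width: 0.0067
grasp_force: 59.0
```

```bash
python3 st.py; python3 inhand.py; python3 -c "
from h import *
go([.446,-.316,.25],102.6)
c=cam('wrist');save(c,'w4.png');c=cam('scene');save(c,'s4.png')"
```

```text
17169
base [ -77.7 -139.7    9. ] [108.8  86.1  19. ] 15.048417190156693 ((23.296741485595703, -21.124374389648438), (162.1920166015625, 254.93978881835938), 14.151392936706543)
rail n 3029
top z [143.5 144.1 144.6 145.1 145.7] 1128
-60 382 x [ 1.7 17. ] z 144.7
-40 338 x [ 1.3 14.3] z 144.4
-20 352 x [ 1.9 14.9] z 144.4
0 376 x [ 1.7 14.7] z 144.4
20 390 x [ 1.5 14.5] z 144.5
40 423 x [ 1.4 14.6] z 144.4
60 420 x [ 1.4 14.4] z 144.5
rod 2265 [-90.5 -21.1 173.4]
rod 3359 [-81.9  32.9 175.5]
pin 109
   -24 1 [-20.2 -32.3 141.4] 141.4
   -20 27 [-18. -33. 141.] 143.1
   -16 25 [-13.9 -32.9 141. ] 142.8
   -12 28 [-10.  -32.9 140.2] 142.2
   -8 28 [ -6.1 -33.2 139.7] 142.0
pin 115
   -24 4 [-20.1  36.3 140.7] 141.0
   -20 26 [-18.   36.5 141.5] 142.9
   -16 35 [-14.   36.9 141. ] 143.3
   -12 26 [-10.   36.7 140.8] 142.0
   -8 24 [ -6.1  36.4 139.9] 141.4
top edge 1766
   lo [ 15.   -3.2 -27.1] med [ 35.5   0.9 -25.9] hi [ 53.1   4.6 -24.4]
slope z/x deg 0.46 z at0 -26.13
slope y/x deg 0.01 y0 0.71
rim 1816
   lo [-36.5 -47.1  33. ] med [ 21.4 -43.5  34.9] hi [53.4 -5.5 41.8]
rim plane [-3.47000e-02  7.33000e-02  3.95105e+01]
t 6.55 pos [ 0.4471 -0.3141  0.2515] head 102.7 R2 [-6.0e-04  1.1e-03 -1.0e+00] F [-0.7  0.9 -3.1] T [-0.   -0.01  0.04] w 0.0072 gf 59 
  -> d [-0.0055 -0.0049  0.0051] yaw 0.0022
```

View pics/w4.png

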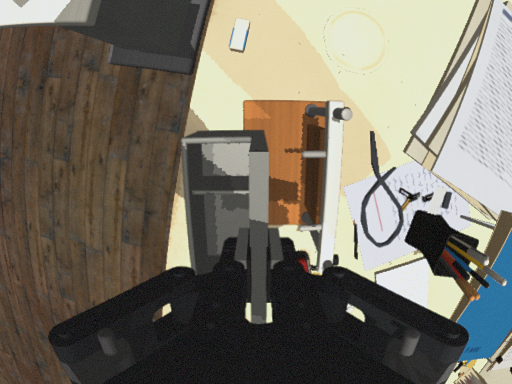

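The tray hangs straight in the gripper. Both pins are visible, near (313,154) and (311,228), with the plate edge parallel to the rail. I'll go down in front of the pins.

jog_arm --deltas '[{"delta_pos": [-0.009, 0, 0.05], "yaw": 0.002, "fingers": 0}, {"delta_pos": [-0.009, 0, 0.14], "yaw": 0.002, "fingers": 0}, {"delta_pos": [-0.009, 0, 0.23], "yaw": 0.002, "fingers": 0}, {"delta_pos": [-0.009, 0, 0.29], "yaw": 0.002, "fingers": 0}, {"delta_pos": [-0.009, 0, 0.322], "yaw": 0.002, "fingers": 0}, {"delta_pos": [-0.009, 0, 0.322], "yaw": 0.002, "fingers": 0}, {"delta_pos": [-0.009, 0, 0.322], "yaw": 0.002, "fingers": 0}]'

```text
clock: 7.35
eef_pos: [0.4481, -0.3183, 0.1561]
tool_rot: [0.626, 0.78, 0.0, 0.001]
ft_force: [0.8, 1.0, -2.7]
grip_width: 0.0072
grasp_force: 58.9
```

```bash
cat >> h.py <<'E'
def sf():
    q=[bot.get_obs() for _ in range(1)][0]; a=np.radians(12.6); d=(q['eef_pos']-[.5055,-.3067,0])*1000
    ca,sa=np.cos(a),np.sin(a); f=q['ft_force']
    R=Rn.from_quat(q['tool_rot']).as_matrix()
    print('t',round(float(q['clock']),2),'stand xyz',np.round([d[0]*ca+d[1]*sa,-d[0]*sa+d[1]*ca,d[2]],2),'F',np.round([f[0]*ca+f[1]*sa,-f[0]*sa+f[1]*ca,f[2]],1),'T',q['ft_torque'].round(2),'head',np.degrees(np.arctan2(R[1,0],R[0,0])).round(2))
E
python3 -c "
from h import *
for i in range(4): sf(); c=cam('wrist')
" ; python3 inhand.py; python3 st.py
```

```text
t 7.35 stand xyz [-58.57   1.25 156.08] F [ 1.   0.8 -2.7] T [-0.01 -0.04 -0.01] head 102.54
t 7.4 stand xyz [-58.33   0.85 156.53] F [-0.  -0.1 -3.1] T [ 0.05 -0.05 -0.05] head 102.53
t 7.45 stand xyz [-58.3    0.72 156.64] F [-0.3 -0.6 -3.5] T [ 0.03 -0.06  0.03] head 102.53
t 7.5 stand xyz [-58.36   0.72 156.58] F [-0.  -0.3 -3.7] T [ 0.02 -0.05 -0.02] head 102.52
top edge 1776
   lo [ 14.9  -3.1 -27.6] med [ 35.6   0.8 -26.3] hi [ 53.1   4.7 -24.5]
slope z/x deg 0.66 z at0 -26.69
slope y/x deg 0.02 y0 0.79
rim 1854
   lo [-37.  -46.9  32.6] med [ 19.8 -43.3  34.5] hi [53.3 -5.5 41.6]
rim plane [-3.48000e-02  8.15000e-02  3.95086e+01]
34940
base [-136.3 -128.8    9. ] [110.9  86.3  19. ] 15.049840510235677 ((-6.764152526855469, -13.69024658203125), (206.77859497070312, 236.51483154296875), 83.28722381591797)
rail n 5472
top z [143.6 144.2 144.6 145.  145.6] 1909
-60 145 x [ 2.3 15.9] z 144.5
-40 23 x [ 9.3 14.4] z 144.5
-20 685 x [ 1.4 14.3] z 144.4
0 830 x [ 1.3 14.3] z 144.5
20 936 x [ 1.4 14.3] z 144.5
40 1004 x [ 1.3 14.1] z 144.5
60 1075 x [ 1.3 14.1] z 144.6
rod 1001 [-58.3 -13.8 184.4]
rod 4645 [-52.1  26.1 181.9]
pin 2
   -20 2 [-17.9 -31.3 138.3] 138.3
pin 280
   -24 1 [-20.   35.7 140.2] 140.2
   -20 80 [-18.1  36.5 141.3] 143.3
   -16 73 [-14.   36.6 141.1] 143.4
   -12 68 [-10.   36.4 140.5] 142.4
   -8 58 [ -6.1  36.2 140. ] 141.8
```

jog_arm --deltas '[{"delta_pos": [0.0055, 0.02, 0.0075], "yaw": 0, "fingers": 0}, {"delta_pos": [0.0055, 0.04, 0.0075], "yaw": 0, "fingers": 0}, {"delta_pos": [0.0055, 0.06, 0.0075], "yaw": 0, "fingers": 0}, {"delta_pos": [0.0055, 0.075, 0.0075], "yaw": 0, "fingers": 0}, {"delta_pos": [0.0055, 0.085, 0.0075], "yaw": 0, "fingers": 0}, {"delta_pos": [0.0055, 0.085, 0.0075], "yaw": 0, "fingers": 0}, {"delta_pos": [0.0055, 0.085, 0.0075], "yaw": 0, "fingers": 0}, {"delta_pos": [0.0055, 0.085, 0.0075], "yaw": 0, "fingers": 0}]'

```text
clock: 8.45
eef_pos: [0.4719, -0.3111, 0.1528]
tool_rot: [0.626, 0.78, -0.0, -0.0]
ft_force: [0.1, -0.8, -3.4]
grip_width: 0.0067
grasp_force: 59.0
```

```bash
python3 st.py|tail -7; python3 inhand.py;python3 -c "
from h import *
sf();c=cam('wrist');sf(); c2=cam('scene');sf()
a=cv2.resize(c['image'][60:300,150:400],(400,384),interpolation=2);b=cv2.resize(c2['image'][140:290,180:340],(400,375),interpolation=2)
b=np.vstack([b,np.zeros((9,400,3),np.uint8)]);cv2.imwrite('pics/c5.png',np.hstack([a,b])[:,:,::-1])"
```

```text
pin 11
pin 456
   -24 3 [-20.2  35.6 139.4] 140.3
   -20 77 [-17.9  36.1 141.4] 143.3
   -16 80 [-14.   36.4 141.1] 142.8
   -12 76 [-10.   36.4 140.5] 142.5
   -8 77 [ -6.   36.3 140. ] 142.1
top edge 1771
   lo [ 14.8  -3.2 -27.4] med [ 35.6   0.5 -26.1] hi [ 53.2   4.5 -24.5]
slope z/x deg 0.55 z at0 -26.37
slope y/x deg 0.07 y0 0.61
rim 1832
   lo [-36.5 -47.1  32.9] med [ 20.5 -43.5  34.7] hi [53.5 -5.6 41.7]
rim plane [-3.51000e-02  8.15000e-02  3.97197e+01]
t 8.55 stand xyz [-33.8    2.98 152.9 ] F [ 0.5  0.5 -3.6] T [ 0.02 -0.07  0.01] head 102.5
t 8.6 stand xyz [-33.77   2.96 152.93] F [-0.1  0.6 -3.4] T [-0.04 -0.    0.05] head 102.5
t 8.65 stand xyz [-33.76   2.96 152.92] F [ 0.5 -0.3 -3.3] T [ 0.01 -0.02 -0.05] head 102.5
```

View pics/c5.png

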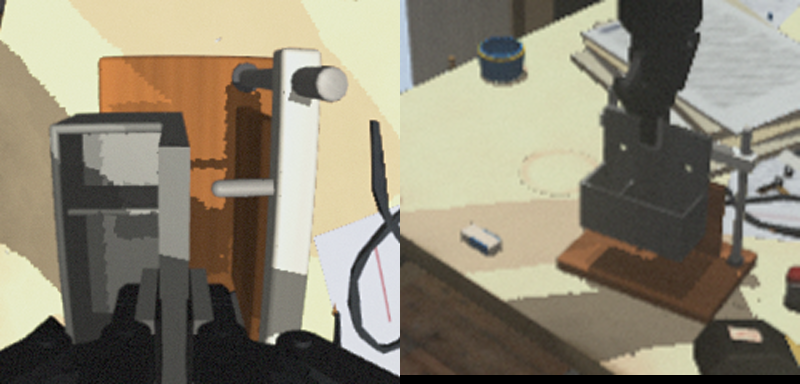

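The left crop shows the +y pin tip at (215,188) just behind the plate, and the right crop shows the tray level. I'll make small corrections and feel forward.

jog_arm --deltas '[{"delta_pos": [-0.002, 0, -0.003], "yaw": 0, "fingers": 0}, {"delta_pos": [-0.002, 0.006, -0.003], "yaw": 0, "fingers": 0}, {"delta_pos": [-0.002, 0.012, -0.003], "yaw": 0, "fingers": 0}, {"delta_pos": [-0.002, 0.018, -0.003], "yaw": 0, "fingers": 0}, {"delta_pos": [-0.002, 0.024, -0.003], "yaw": 0, "fingers": 0}, {"delta_pos": [-0.002, 0.028, -0.003], "yaw": 0, "fingers": 0}, {"delta_pos": [-0.002, 0.032, -0.003], "yaw": 0, "fingers": 0}, {"delta_pos": [-0.002, 0.034, -0.003], "yaw": 0, "fingers": 0}, {"delta_pos": [-0.002, 0.034, -0.003], "yaw": 0, "fingers": 0}]'

```text
clock: 9.55
eef_pos: [0.4823, -0.3094, 0.1538]
tool_rot: [0.626, 0.78, 0.0, 0.0]
ft_force: [0.3, 0.9, -3.2]
grip_width: 0.0068
grasp_force: 59.0
```

```bash
python3 st.py|tail -6; python3 -c "
from h import *
sf();c=cam('wrist');sf()"; python3 inhand.py
```

```text
pin 1324
   -24 506 [-22.   35.5 179.9] 181.6
   -20 223 [-19.   36.  176.1] 181.4
   -16 82 [-14.   36.2 141.1] 142.9
   -12 81 [ -9.9  36.1 140.6] 143.1
   -8 73 [ -5.9  36.4 140. ] 141.8
t 9.6 stand xyz [-23.35   2.42 153.71] F [-0.1 -0.3 -2.6] T [-0.01 -0.04 -0.02] head 102.52
t 9.65 stand xyz [-23.41   2.43 153.74] F [-0.4  0.8 -2.5] T [ 0.    0.02 -0.01] head 102.52
top edge 1767
   lo [ 15.   -3.2 -27.3] med [ 35.6   0.9 -26.1] hi [ 53.2   4.6 -24.6]
slope z/x deg 0.48 z at0 -26.38
slope y/x deg 0.11 y0 0.62
rim 1844
   lo [-36.5 -47.1  32.8] med [ 20.6 -43.5  34.7] hi [53.4 -5.6 41.7]
rim plane [-3.47000e-02  8.12000e-02  3.96827e+01]
```

jog_arm --deltas '[{"delta_pos": [-0.0005, 0.003, -0.0003], "yaw": 0, "fingers": 0}, {"delta_pos": [-0.0005, 0.006, 0], "yaw": 0, "fingers": 0}, {"delta_pos": [-0.0005, 0.009, 0.0005], "yaw": 0, "fingers": 0}, {"delta_pos": [-0.0005, 0.012, 0.001], "yaw": 0, "fingers": 0}, {"delta_pos": [-0.0005, 0.014, 0.0013], "yaw": 0, "fingers": 0}, {"delta_pos": [-0.0005, 0.014, 0.0013], "yaw": 0, "fingers": 0}]'

```text
clock: 10.3
eef_pos: [0.4864, -0.3087, 0.1533]
tool_rot: [0.626, 0.78, -0.0, -0.0]
ft_force: [0.3, -0.3, -2.3]
grip_width: 0.0067
grasp_force: 59.0
```

```bash
python3 -c "
from h import *
sf();c=cam('wrist');sf();c=cam('wrist');sf()"
```

```text
t 10.3 stand xyz [-19.08   2.26 153.3 ] F [ 0.2 -0.3 -2.3] T [ 0.04 -0.06 -0.03] head 102.52
t 10.35 stand xyz [-19.13   2.25 153.37] F [ 0.7 -0.3 -3.5] T [ 0.02 -0.04  0.02] head 102.52
t 10.4 stand xyz [-19.19   2.25 153.33] F [-0.   0.3 -2.8] T [ 0.01 -0.05  0.05] head 102.52
```

jog_arm --deltas '[{"delta_pos": [0, 0.004, 0.0006], "yaw": 0, "fingers": 0}, {"delta_pos": [0, 0.008, 0.0011], "yaw": 0, "fingers": 0}, {"delta_pos": [0, 0.012, 0.0017], "yaw": 0, "fingers": 0}, {"delta_pos": [0, 0.016, 0.0023], "yaw": 0, "fingers": 0}, {"delta_pos": [0, 0.02, 0.0028], "yaw": 0, "fingers": 0}, {"delta_pos": [0, 0.024, 0.0034], "yaw": 0, "fingers": 0}, {"delta_pos": [0, 0.027, 0.0038], "yaw": 0, "fingers": 0}, {"delta_pos": [0, 0.027, 0.0038], "yaw": 0, "fingers": 0}]'

```text
clock: 11.2
eef_pos: [0.4943, -0.3069, 0.1522]
tool_rot: [0.626, 0.78, -0.0, -0.0]
ft_force: [-0.4, 0.7, -3.0]
grip_width: 0.007
grasp_force: 59.0
```

```bash
python3 st.py|tail -14; python3 -c "
from h import *
sf();c=cam('wrist');sf();c2=cam('scene');sf()
a=cv2.resize(c['image'][60:300,150:400],(400,384),interpolation=2);b=cv2.resize(c2['image'][140:290,180:340],(400,375),interpolation=2)
b=np.vstack([b,np.zeros((9,400,3),np.uint8)]);cv2.imwrite('pics/c6.png',np.hstack([a,b])[:,:,::-1])"
```

```text
40 1057 x [ 1.8 14.5] z 144.5
60 1064 x [ 1.6 14.9] z 144.5
rod 960 [-10.5 -13.1 180.8]
rod 5274 [ -8.7  25.5 181.5]
pin 192
   -16 66 [-13.2 -27.1 178.2] 179.5
   -12 103 [ -9.8 -27.4 178.2] 179.4
   -8 23 [ -7.3 -27.2 178.4] 179.4
pin 1161
   -24 4 [-20.2  36.  140.2] 140.9
   -20 71 [-17.8  36.2 141.4] 143.8
   -16 323 [-13.2  35.7 177. ] 180.2
   -12 490 [-10.   35.3 178.3] 180.1
   -8 273 [ -7.   35.6 176.4] 180.0
t 11.25 stand xyz [-11.03   2.27 152.18] F [ 0.4 -0.3 -2.7] T [-0.01 -0.01  0.01] head 102.52
t 11.3 stand xyz [-11.08   2.26 152.21] F [-0.6 -0.1 -2.5] T [ 0.04 -0.03 -0.01] head 102.52
t 11.35 stand xyz [-11.13   2.27 152.2 ] F [-0.6  0.3 -3.7] T [ 0.03 -0.03 -0.01] head 102.52
```

View pics/c6.png

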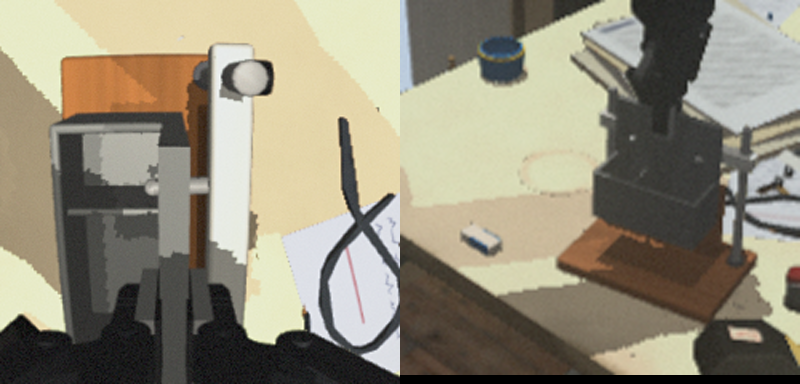

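The +y pin now shows through the plate inside the box at (150,187), and no contact force has built up. I'll continue to home.

jog_arm --deltas '[{"delta_pos": [0, 0.004, 0.0006], "yaw": 0, "fingers": 0}, {"delta_pos": [0, 0.008, 0.0011], "yaw": 0, "fingers": 0}, {"delta_pos": [0, 0.012, 0.0017], "yaw": 0, "fingers": 0}, {"delta_pos": [0, 0.016, 0.0023], "yaw": 0, "fingers": 0}, {"delta_pos": [0, 0.019, 0.0028], "yaw": 0, "fingers": 0}, {"delta_pos": [0, 0.022, 0.0032], "yaw": 0, "fingers": 0}, {"delta_pos": [0, 0.022, 0.0032], "yaw": 0, "fingers": 0}, {"delta_pos": [0, 0.022, 0.0032], "yaw": 0, "fingers": 0}]'

```text
clock: 12.15
eef_pos: [0.5007, -0.3055, 0.1512]
tool_rot: [0.626, 0.78, -0.0, -0.0]
ft_force: [-0.3, 0.2, -3.0]
grip_width: 0.0066
grasp_force: 59.0
```

```bash
python3 -c "
from h import *
sf();c=cam('wrist');sf();c=cam('wrist');sf()"
```

```text
t 12.15 stand xyz [ -4.47   2.22 151.23] F [-0.3  0.2 -3. ] T [ 0.03 -0.03  0.04] head 102.52
t 12.2 stand xyz [ -4.48   2.21 151.26] F [-0.4 -0.3 -3.6] T [-0.02 -0.04  0.03] head 102.52
t 12.25 stand xyz [ -4.52   2.24 151.27] F [ 0.1  0.4 -3.2] T [ 0.04 -0.06  0.02] head 102.52
```

Now small steps until contact.

jog_arm --deltas '[{"delta_pos": [0, 0.0015, 0.0002], "yaw": 0, "fingers": 0}, {"delta_pos": [0, 0.003, 0.0004], "yaw": 0, "fingers": 0}, {"delta_pos": [0, 0.003, 0.0004], "yaw": 0, "fingers": 0}]'

```text
clock: 12.55
eef_pos: [0.5016, -0.3054, 0.1512]
tool_rot: [0.626, 0.78, 0.0, 0.0]
ft_force: [-0.4, -0.1, -2.9]
grip_width: 0.0071
grasp_force: 59.0
```

jog_arm --deltas '[{"delta_pos": [0, 0.001, 0.0002], "yaw": 0, "fingers": 0}, {"delta_pos": [0, 0.002, 0.0003], "yaw": 0, "fingers": 0}, {"delta_pos": [0, 0.002, 0.0003], "yaw": 0, "fingers": 0}]'

```text
clock: 12.85
eef_pos: [0.5019, -0.3052, 0.151]
tool_rot: [0.626, 0.78, -0.0, -0.0]
ft_force: [-1.3, -0.4, -2.3]
grip_width: 0.007
grasp_force: 59.0
```

```bash
python3 -c "
from h import *
sf()"
```

```text
t 12.85 stand xyz [ -3.23   2.22 151.04] F [-1.3 -0.1 -2.3] T [-0.08  0.19  0.07] head 102.51
```

jog_arm --deltas '[{"delta_pos": [0, 0.001, 0], "yaw": 0, "fingers": 0}, {"delta_pos": [0, 0.002, 0.0002], "yaw": 0, "fingers": 0}, {"delta_pos": [0, 0.002, 0.0002], "yaw": 0, "fingers": 0}]'

```text
clock: 13.15
eef_pos: [0.502, -0.3052, 0.1509]
tool_rot: [0.626, 0.78, -0.001, -0.0]
ft_force: [-3.8, -0.9, -2.4]
grip_width: 0.0071
grasp_force: 59.2
```

```bash
python3 -c "
from h import *
sf();c=cam('wrist');sf()"
```

```text
t 13.15 stand xyz [ -3.07   2.2  150.91] F [-3.9 -0.1 -2.4] T [-0.18  0.77  0.1 ] head 102.5
t 13.2 stand xyz [ -3.06   2.23 150.91] F [-3.3 -0.6 -1.4] T [-0.17  0.81  0.14] head 102.51
```

Home against the rail at about 4 N. Now I'll lower the tray until the pins carry it.

jog_arm --deltas '[{"delta_pos": [0, 0, 0.001], "yaw": 0, "fingers": 0}, {"delta_pos": [0, 0, 0.0025], "yaw": 0, "fingers": 0}, {"delta_pos": [0, 0, 0.0025], "yaw": 0, "fingers": 0}]'

```text
clock: 13.5
eef_pos: [0.502, -0.3051, 0.1501]
tool_rot: [0.626, 0.78, -0.0, -0.0]
ft_force: [-4.7, -1.9, -0.7]
grip_width: 0.0067
grasp_force: 59.2
```

jog_arm --deltas '[{"delta_pos": [0, 0, 0.001], "yaw": 0, "fingers": 0}, {"delta_pos": [0, 0, 0.0015], "yaw": 0, "fingers": 0}, {"delta_pos": [0, 0, 0.0015], "yaw": 0, "fingers": 0}]'

```text
clock: 13.8
eef_pos: [0.502, -0.3051, 0.1497]
tool_rot: [0.626, 0.78, -0.0, -0.0]
ft_force: [-5.3, -0.7, -0.4]
grip_width: 0.007
grasp_force: 59.3
```

```bash
python3 -c "
from h import *
sf();c=cam('wrist');sf()"
```

```text
t 13.8 stand xyz [ -3.03   2.31 149.72] F [-5.3  0.5 -0.4] T [-0.22  1.11  0.17] head 102.5
t 13.85 stand xyz [ -3.03   2.28 149.69] F [-4.6 -0.1 -0.8] T [-0.19  1.12  0.18] head 102.5
```

jog_arm --deltas '[{"delta_pos": [0, 0, 0.001], "yaw": 0, "fingers": 0}, {"delta_pos": [0, 0, 0.002], "yaw": 0, "fingers": 0}, {"delta_pos": [0, 0, 0.002], "yaw": 0, "fingers": 0}]'

```text
clock: 14.15
eef_pos: [0.502, -0.3051, 0.1495]
tool_rot: [0.626, 0.78, -0.0, -0.0]
ft_force: [-6.0, -1.8, 0.5]
grip_width: 0.0069
grasp_force: 59.6
```

```bash
python3 -c "
from h import *
sf();c=cam('wrist');sf()"
```

```text
t 14.15 stand xyz [ -3.04   2.28 149.53] F [-6.3 -0.5  0.5] T [-0.13  1.28  0.14] head 102.5
t 14.2 stand xyz [ -3.02   2.31 149.55] F [-5.6  0.2  1. ] T [-0.1   1.27  0.15] head 102.5
```

jog_arm --deltas '[{"delta_pos": [0, 0, 0], "yaw": 0, "fingers": 0.3}, {"delta_pos": [0, 0, 0], "yaw": 0, "fingers": 0.3}, {"delta_pos": [0, 0, 0], "yaw": 0, "fingers": 0.3}, {"delta_pos": [0, 0, 0], "yaw": 0, "fingers": 0.3}, {"delta_pos": [0, 0, 0], "yaw": 0, "fingers": 0.3}, {"delta_pos": [0, 0, 0], "yaw": 0, "fingers": 0.3}]'

```text
clock: 14.8
eef_pos: [0.5029, -0.305, 0.1492]
tool_rot: [0.626, 0.78, 0.0, 0.0]
ft_force: [-0.2, 0.4, 0.3]
grip_width: 0.0254
grasp_force: 0.0
```

```bash
python3 -c "
from h import *
sf();c=cam('wrist');sf();c2=cam('scene')
a=cv2.resize(c['image'][60:300,150:400],(400,384),interpolation=2);b=cv2.resize(c2['image'][140:290,180:340],(400,375),interpolation=2)
b=np.vstack([b,np.zeros((9,400,3),np.uint8)]);cv2.imwrite('pics/c7.png',np.hstack([a,b])[:,:,::-1])"
```

```text
t 14.8 stand xyz [ -2.18   2.21 149.25] F [-0.1  0.4  0.3] T [-0.    0.05 -0.02] head 102.52
t 14.85 stand xyz [ -2.26   2.25 149.19] F [ 0.4 -0.6 -1.1] T [ 0.04 -0.02 -0.04] head 102.52
```

View pics/c7.png

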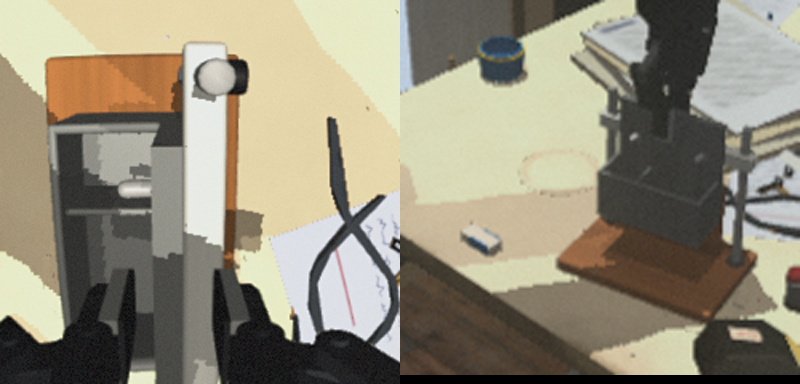

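The tray hangs on the pins with the plate against the rail, and both fingers are clear. Retreating straight up.

jog_arm --deltas '[{"delta_pos": [0, 0, -0.03], "yaw": 0, "fingers": 0.3}, {"delta_pos": [0, 0, -0.09], "yaw": 0, "fingers": 0.3}, {"delta_pos": [0, 0, -0.18], "yaw": 0, "fingers": 0.3}, {"delta_pos": [0, 0, -0.3], "yaw": 0, "fingers": 0.3}, {"delta_pos": [0, 0, -0.4], "yaw": 0, "fingers": 0.3}, {"delta_pos": [0, 0, -0.45], "yaw": 0, "fingers": 0.3}, {"delta_pos": [0, 0, -0.45], "yaw": 0, "fingers": 0.3}, {"delta_pos": [0, 0, -0.45], "yaw": 0, "fingers": 0.3}]'

```text
clock: 15.7
eef_pos: [0.5027, -0.3051, 0.2842]
tool_rot: [0.626, 0.78, 0.0, 0.0]
ft_force: [0.0, 0.7, -0.1]
grip_width: 0.0253
grasp_force: 0.0
```

```bash
python3 -c "
from h import *
sf();c=cam('wrist');c2=cam('scene')
W=wcloud(c).reshape(-1,3);a=np.radians(12.6);d=(W-[.5055,-.3067,0])*1000;d=d[np.isfinite(d[:,0])]
L=np.c_[d[:,0]*np.cos(a)+d[:,1]*np.sin(a),-d[:,0]*np.sin(a)+d[:,1]*np.cos(a),d[:,2]]
p=L[(abs(L[:,1])<62)&(L[:,2]>166)&(L[:,2]<182)&(abs(L[:,0])<25)];print(len(p),p.min(0),p.max(0),np.polyfit(p[:,1],p[:,2],1),np.median(p,0),np.polyfit(p[:,1],p[:,0],1))
r=L[(abs(L[:,1])<62)&(L[:,2]>116)&(L[:,2]<118)&(L[:,0]<-25)&(L[:,0]>-60)]
q=L[(abs(L[:,1])<62)&(L[:,2]>105)&(L[:,2]<125)&(L[:,0]<-40)&(L[:,0]>-60)];print('front rim',len(q),np.median(q,0),'expect z plate-60')
a=cv2.resize(c['image'][60:300,150:400],(400,384),interpolation=2);b=cv2.resize(c2['image'][140:290,180:340],(400,375),interpolation=2)
b=np.vstack([b,np.zeros((9,400,3),np.uint8)]);cv2.imwrite('pics/c8.png',np.hstack([a,b])[:,:,::-1])"
```

```text
t 15.7 stand xyz [ -2.38   2.21 284.22] F [ 0.1  0.6 -0.1] T [ 0.02 -0.01 -0.  ] head 102.51
1098 [ -7.11405147 -54.10884054 170.72616337] [  0.68919911  55.51866137 177.72834668] [-3.57641521e-04  1.75583478e+02] [ -2.92796706   5.80117235 175.63783674] [-1.10421014e-03 -3.00469866e+00]
front rim 533 [-47.24818827   5.27877998 114.32271758] expect z plate-60
```

View pics/c8.png

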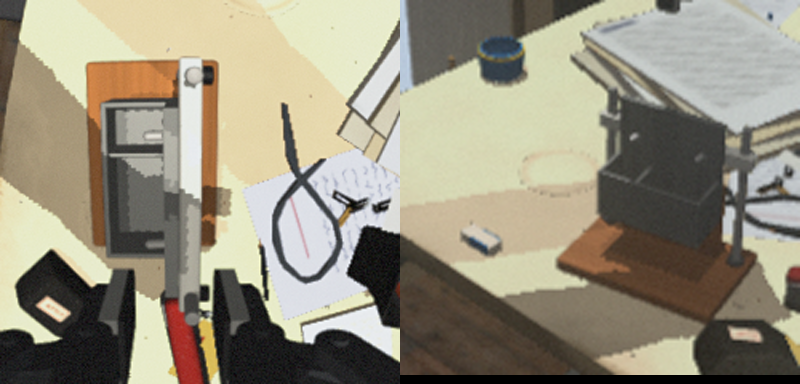

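```bash
python3 -c "
from h import *
c=cam('wrist')
W=wcloud(c).reshape(-1,3);a=np.radians(12.6);d=(W-[.5055,-.3067,0])*1000;d=d[np.isfinite(d[:,0])]
L=np.c_[d[:,0]*np.cos(a)+d[:,1]*np.sin(a),-d[:,0]*np.sin(a)+d[:,1]*np.cos(a),d[:,2]]
q=L[(L[:,1]>24)&(L[:,1]<46)&(L[:,2]>100)&(L[:,2]<125)&(L[:,0]<-44)&(L[:,0]>-60)];print(len(q),np.percentile(q,[2,50,75,90],axis=0).round(1))
for x0 in range(-50,-8,7):
  e=L[(L[:,1]>48)&(L[:,1]<62)&(L[:,2]>109)&(L[:,2]<121)&(abs(L[:,0]-x0)<3.5)]
  print(x0,len(e),np.percentile(e[:,2],[50,75]).round(1) if len(e) else '')
"
```

```text
104 [[-49.7  24.9 101.2]
 [-47.4  35.2 114. ]
 [-46.7  41.2 115.1]
 [-46.2  44.1 115.8]]
-50 23 [114.7 115.3]
-43 36 [114.5 115. ]
-36 32 [114.7 115.5]
-29 31 [114.8 115.4]
-22 24 [115.1 115.8]
-15 28 [115.2 116. ]
```

```bash
python3 -c "
from workcell import bot
print(bot.job_done())"
```

```text
the job is handed in; nothing more can be done
None
```

The tray is hanging on both pins with its back plate against the rail, level to within about 1°; the robot is clear, the other objects were left alone, and the job was handed in at about 16 s (no verdict was returned).

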